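# Tip a welded angle bracket onto its other leg on the surface plate

## Robot

A 6-joint arm with a two-finger parallel gripper is mounted at the origin on the work surface. World frame = base frame: x ahead of the robot, y to its left, z up, the work surface at z = 0. Lengths are in m, angles in rad, forces in N, time in s.
With the tool pointing down it reaches from about 0.35 to 0.875 m from the base axis. Payload 4.2 kg.
Tool frame: the origin (TCP) lies midway between the tips of the shut fingers; the grasp point (between the pads) lies 19 mm behind it (tcp_to_grasp is the distance from the TCP to the grasp point, in m); z points along the fingers, y is the direction in which the jaws open and shut (so a half turn about z gives the same grasp; the last joint's range is limited). The gripper opens to 85 mm and grips with 20 to 120 N. Pads are 22 mm wide; open, the fingers measure 114 mm over their backs; the gripper's body (76 mm by 85 mm) begins 54 mm behind the grasp point. The pads swing forward as they close: fully open they stand 13 mm farther back than shut.
Start: joints at [1.412, 0.385, 0.008, 0, -1.194, -0.259], TCP at [0.254, 0.571, 0.231] pointing down, gripper open.
Joint ranges: [-3.14, 3.14], [-1.21, 2.06], [-1.07, 1.41], [-3.16, 2.05], [-2.99, -0.16], [-3.1, 3.1]. Speed limits (rad/s): [2.79, 2.79, 3.14, 3.14, 3.14, 3.14].

## Interface

Orientations are given as a 3x3 rotation matrix whose columns are the frame's x, y, z axes.
In Python, from plant import * gives the robot as it stands.
- The arm moves only by the tool jog_arm, never from a script. Its argument "series" is a list of rows, each an object with "dr": the turn, a rotation vector about the tool's x, y, z in units of 8 degrees (1.0 is 8 degrees), a list of three; "travel": the shift along the tool's x, y, z in units of 50 mm (1.0 is 50 mm), a list of three; "grip": the opening, from 0 (shut) to 1 (fully open). In form: [{"dr": [wx, wy, wz], "travel": [dx, dy, dz], "grip": grip}, ...]. A call has 1 to 20 rows; each row shifts and turns the commanded pose from where the row before left it, along the tool's axes as they then stand; what a row does not reach is not made up. A row lasts 1/10 s, in which the tool goes at most 50 mm and 8.59 degrees, less where a joint would pass 70% of its speed; a pose out of reach is approached as far as the arm can. A call is refused whole if a number of a shift passes 1 or a number of a turn 1, either way. A call with a gripper value outside its range is refused whole. The fingers move at their own pace and stop on an object; "grip_force" is the grip in N (left out, the last holds). Time passes only in rows, so rows that do not move let the fingers close. It gives the time, the measured TCP pose, the force and the opening at its end, in the units of the state.
- sense(): the state, without advancing time (a new reading comes with each control period).
- get_image(name): name is "side" or "top"; returns a dict with "pixels" (420x560x3 uint8, red, green, blue), "camera_matrix" (3x3 intrinsics, pixels), "world_to_cam" (4x4, takes a point from world to camera coordinates). Camera axes: x right, y down, z forward; pixel columns grow to the right and rows downward; lengths in m; the calibration is good to about 2 mm. A picture is of the moment at which its call begins. There is no depth.
- job_done(): hands the job in, once; it reports no verdict.
Trained networks look in the newest picture that a camera, given by its name, has taken for a name from the list of things; names that differ only in an ending like _2 or _b are one class to them, and where a whole thing is asked for, a point or a joint stands for the part that bears it (a point fixed in the world has none). Each returns a list of dicts, best first, with "confidence" (0 to 1); they miss things now and then, are a little off and sometimes report something else, mostly with a low value. They report only what shows in the picture. A call takes as long as a camera call. They do not tell look-alikes from the thing itself.
- look_for(camera, target): "position" ([column, row] in pixels, amid what is visible of it).
- trace(camera, target): "region" (420x560 bool, what is visible of it) and "position" ([column, row] in pixels, amid what is visible of it).
The state is a dict: "time": time; "q": joint angles; "qd": joint speeds; "joint_efforts": joint torques, N m; "tool_pos": TCP position; "tcp_rot": TCP orientation; "ft_force": force on the tool from outside, world axes, zero at the start; "wrist_torque": the same for the moment, N m; "gripper_width": finger opening in m.
Only numpy, scipy, OpenCV 4.12 (cv2) and the standard library are available. Lean on these libraries where they do the work, as an engineer would, in place of code of your own. Each camera call takes 0.05 s, during which the arm holds its last target.

## Task

The welded angle bracket on the granite surface plate has been checked lying on its long leg; now tip it over its outer corner so that it stands on its short leg with the long leg upright, and let go of it. Keep the corner edge down on the plate and roughly where it is while you tip (no lifting the bracket off, no dragging it away), and lower it over gently instead of letting it fall. Leave the gauge case, ring gauge and foot switch where they are.

Things in the scene. Friction and masses are not known exactly. Their poses are not given: they have to be found in the camera images.
- plate: Grey granite surface plate, 300 mm (its x) by 450 mm (its y), 60 mm high, fixed on the black bench. Origin at the centre of its underside; its flat top is 60 mm above the origin.
- bracket: Welded aluminium angle bracket, 0.3 to 0.6 kg: an L of two legs 14 mm thick, 58 mm wide (along y). Origin: middle of the outer corner edge. Long leg 130 mm along +x, its outer face (z = 0) on the plate at the start; short leg 90 mm along +z, outer face x = 0, upright at the start. Tipping is a quarter turn about y through the origin: x ends pointing up. Centre of mass 43 mm along x, 23 along z.
- long_end (a point): Point on the bracket: middle of the long leg's end face, 130 mm from the corner along the bracket's x, 7 mm above its outer face. The leg has a lengthwise slot in its middle, narrower than 13 mm.
- short_end (a point): Point on the bracket: middle of the free edge of the short leg's outer face, 90 mm from the corner along the bracket's z; it comes down on the plate, on the side away from the long leg. The bracket balances after 62 degrees of tipping and would fall the rest by itself.
- gauge_case: Bystander, loose: wooden gauge-block case 100 mm (its x) by 160 mm by 44 mm high. Origin at the centre of its underside.
- ring_gauge: Bystander, loose: steel setting ring 72 mm across, 40 mm bore, 24 mm high, lying flat. Origin at the centre of its underside.
- foot_switch: Bystander, loose: red hooded foot switch 150 mm (its x) by 100 mm by 83 mm high, standing on the bench. Origin at the centre of its underside.
Mind the look-alikes: they are no part of the job. Of the things like the bracket, leave any that is pink; of the rest the smaller one is meant.

How it is judged:
By the outcome, as a careful person would: the job done as asked, in the order asked, and still so for the second after the job is handed in, with the robot touching nothing.
It also fails if it takes over 42 s, if anything falls off the work surface, if the arm or the gripper's body presses on something with over 40 N, if the wrist force passes 120 N, or if a joint passes its speed limit or range.

## Working session

There is one attempt and no reset: what is moved stays moved. The work goes in short steps, Python scripts to look and compute and a tool call to move; the robot and the scene stay as the last step left them, time stands still between calls to the robot, and variables do not carry over. Pictures are saved under pics/ and viewed, and the job is handed in when it is done.

Besides the shell and the picture viewer there is one more tool, called after ">>>" in YAML: its name, and indented under it one key for each argument. jog_arm: Moves the arm, as the interface text tells. Its arguments: {"type":"object","properties":{"series":{"type":"array","items":{"type":"object","properties":{"dr":{"type":"array","items":{"type":"number"}},"travel":{"type":"array","items":{"type":"number"}},"grip":{"type":"number"}}}},"grip_force":{"type":"number"}},"required":["series"]}

```bash
ls; mkdir -p pics; python3 - <<'E'
from plant import *
import cv2,numpy as np
s=sense();print(s['time'],s['tool_pos'],s['tcp_rot'],s['gripper_width'],s['ft_force'])
for c in('side','top'):
    im=get_image(c);cv2.imwrite(f'pics/{c}0.png',im['pixels'][:,:,::-1].copy())
    print(c,im['camera_matrix'].tolist(),im['world_to_cam'].tolist())
    for t in('bracket','long_end','short_end','plate','gauge_case','ring_gauge','foot_switch'):
        print(c,t,[(np.round(d['position']).tolist(),round(d['confidence'],2)) for d in look_for(c,t)])
print(sense()['time'])
E
```

```text
pics
0.0 [0.25332809 0.57072686 0.23020655] [[ 9.13932541e-01 -4.05865326e-01 -8.04946871e-04]
 [-4.05866115e-01 -9.13930287e-01 -2.03162253e-03]
 [ 8.88998150e-05  2.18346660e-03 -9.99997612e-01]] 0.08561637765583795 [-0.26267041  0.04751316  0.87561116]
side [[511.1203471934691, 0.0, 280.4328442791519], [0.0, 511.1203471934691, 216.01512775752337], [0.0, 0.0, 1.0]] [[0.8297517850371255, -0.5579014537225487, 0.016060609016181313, -0.4254047976656236], [-0.322144555545715, -0.5022187809989104, -0.8024955958410129, 0.25651394451630305], [0.45577939900785075, 0.6606983153802006, -0.5964418458607739, 1.4347265278293835], [0.0, 0.0, 0.0, 1.0]]
side bracket [([206.0, 237.0], 0.86), ([252.0, 278.0], 0.82), ([280.0, 215.0], 0.58)]
side long_end [([280.0, 210.0], 0.7), ([203.0, 237.0], 0.68), ([248.0, 280.0], 0.58)]
side short_end [([284.0, 211.0], 0.89), ([206.0, 234.0], 0.79), ([248.0, 282.0], 0.64)]
side plate [([299.0, 229.0], 0.69)]
side gauge_case [([402.0, 304.0], 0.78)]
side ring_gauge [([347.0, 334.0], 0.76)]
side foot_switch [([195.0, 186.0], 0.59)]
top [[532.2307099974743, 0.0, 274.36916409261096], [0.0, 532.2307099974743, 211.47864646226125], [0.0, 0.0, 1.0]] [[-0.0166101800063199, -0.9997518564207264, -0.014843433008211162, 0.0052935675715085825], [-0.9905512576744736, 0.01847493641937339, -0.13589290873264548, 0.4990047042612697], [0.13613341926094655, 0.012445975558858721, -0.9906123307594715, 1.296687529550464], [0.0, 0.0, 0.0, 1.0]]
top bracket [([212.0, 289.0], 0.85), ([316.0, 277.0], 0.69), ([239.0, 193.0], 0.6)]
top long_end [([216.0, 292.0], 0.88), ([313.0, 277.0], 0.82), ([238.0, 193.0], 0.72)]
top short_end [([217.0, 290.0], 0.91), ([315.0, 275.0], 0.7), ([243.0, 193.0], 0.68), ([109.0, 246.0], 0.32)]
top plate [([261.0, 174.0], 0.6)]
top gauge_case [([439.0, 153.0], 0.9)]
top ring_gauge [([435.0, 234.0], 0.62)]
top foot_switch [([111.0, 249.0], 0.87)]
0.8
```

View pics/side0.png

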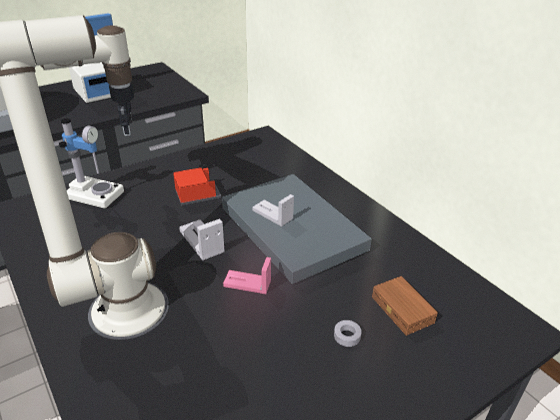

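View pics/top0.png

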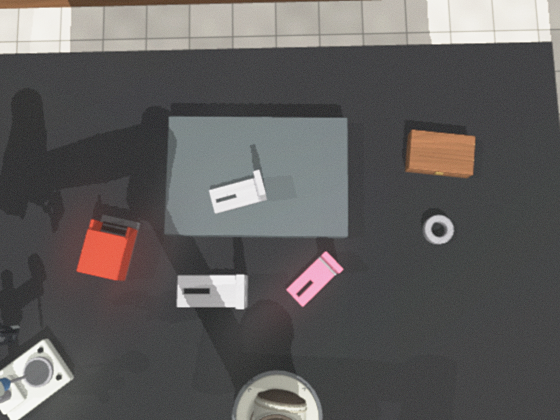

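```bash
python3 - <<'E'
import cv2
a=cv2.imread('pics/top0.png')[140:340,180:360];cv2.imwrite('pics/topc.png',cv2.resize(a,None,fx=3,fy=3,interpolation=2)) if 0 else cv2.imwrite('pics/topc.png',cv2.resize(a[:, :],(540,600),interpolation=cv2.INTER_CUBIC))
a=cv2.imread('pics/side0.png')[160:310,170:340];cv2.imwrite('pics/sidec.png',cv2.resize(a,(680,600),interpolation=cv2.INTER_CUBIC))
E
```

```text
(no output)
```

View pics/topc.png

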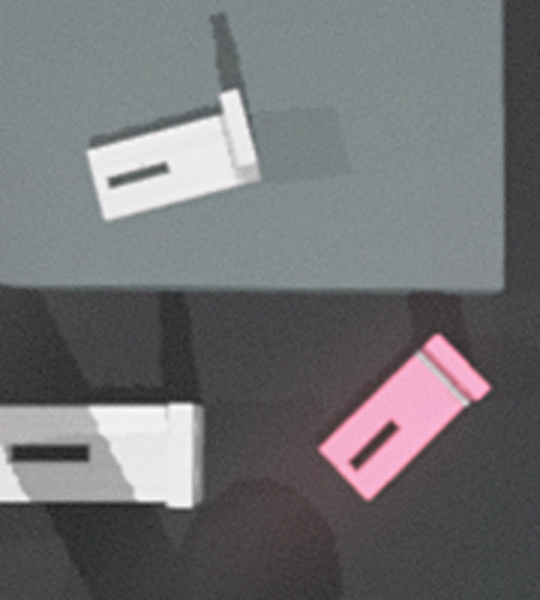

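View pics/sidec.png

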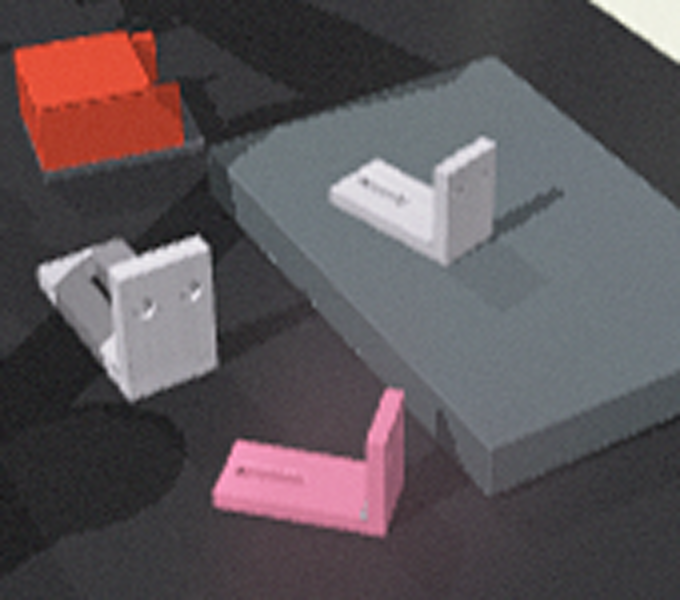

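Side view: the target is the light bracket on the plate, at about (280,215). The larger light one at (206,237) and the pink one at (252,278) are decoys. In the top view the target is at (239,193), with its long leg pointing left (+y). Next I fit its pose in both views.

```bash
cat > h.py <<'E'
from plant import *
import cv2,numpy as np
from scipy.optimize import minimize
def proj(im,P):
    W=np.array(im['world_to_cam']);K=np.array(im['camera_matrix'])
    p=np.asarray(P)@W[:3,:3].T+W[:3,3];p=p@K.T;return p[:,:2]/p[:,2:]
def box(a,b):
    return np.array([[x,y,z] for x in(a[0],b[0]) for y in(a[1],b[1]) for z in(a[2],b[2])])
B=[box((0,-.029,0),(.13,.029,.014)),box((0,-.029,0),(.014,.029,.09))]
def R_(yaw,tip=0):
    c,s=np.cos(yaw),np.sin(yaw);t=-tip
    return np.array([[c,-s,0],[s,c,0],[0,0,1]])@np.array([[np.cos(t),0,np.sin(t)],[0,1,0],[-np.sin(t),0,np.cos(t)]])
def sil(im,T,R,f=4):
    m=np.zeros((420*f,560*f),np.uint8)
    for b in B:
        p=proj(im,b@R.T+T)
        h=cv2.convexHull(((p+.5)*f).astype(np.float32)).astype(np.int32);cv2.fillConvexPoly(m,h,255)
    return cv2.resize(m,(560,420),interpolation=cv2.INTER_AREA)/255.
def fit(ims,masks,p0,tip=False):
    def cost(p):
        R=R_(p[3]*10,p[4]*10 if tip else 0);c=0
        for im,m in zip(ims,masks):
            s=sil(im,p[:3],R);c+=np.abs(s-m).sum()/m.sum()
        return c
    p0=np.array(p0,float);d=np.eye(len(p0))*.012
    r=minimize(cost,p0,method='Nelder-Mead',options=dict(initial_simplex=np.vstack([p0,p0+d]),xatol=1e-5,fatol=1e-4,maxiter=500))
    r=minimize(cost,r.x,method='Nelder-Mead',options=dict(initial_simplex=np.vstack([r.x,r.x-d/3]),xatol=1e-5,fatol=1e-4,maxiter=500))
    return r.x,r.fun
def near(c,px):
    get=[d for d in trace(c,'bracket') if np.hypot(*(np.array(d['position'])-px))<35]
    return get[0]['region'].astype(float)
E
python3 - <<'E'
from h import *
import plant;print([n for n in dir(plant) if n[0]!='_'])
ims=[get_image('side'),get_image('top')]
ms=[near('side',(280,215)),near('top',(239,193))]
print([m.sum() for m in ms])
np.savez('m.npz',*ms)
for p0 in ([.5,.06,.06,.18],[.52,.05,.06,.19]):
    print(fit(ims,ms,p0))
x,f=fit(ims,ms,p0)
out=[]
for im,m in zip(ims,ms):
    a=im['pixels'][:,:,::-1].copy();s=sil(im,x[:3],R_(x[3]*10))
    cs,_=cv2.findContours((s>.5).astype(np.uint8),0,1);cv2.drawContours(a,cs,-1,(0,0,255),1)
    print(m.sum(),s.sum());r=slice(160,270) ;out.append(cv2.resize(a[150:250,190:320],(780,600))[::1])
cv2.imwrite('pics/f.png',cv2.resize(np.hstack(out),(800,308)))
# plate region & corners check
for c,im in zip(('side','top'),ims):
    print(c,[proj(im,[[.5,.05,.06]])])
print(sense()['time'])
E
```

```text
['Unreachable', 'get_image', 'job_done', 'look_for', 'sense', 'tcp_to_grasp', 'trace']
[np.float64(732.0), np.float64(1280.0)]
(array([0.55391641, 0.02308516, 0.05662872, 0.18262046]), np.float64(0.15671230445730205))
(array([0.55314738, 0.02254723, 0.05735318, 0.18146077]), np.float64(0.16313328712632594))
732.0 762.9686274509804
1280.0 1357.0862745098038
side [array([[268.89772131, 222.84529697]])]
top [array([[252.40661679, 210.05192842]])]
1.0
```

View pics/f.png

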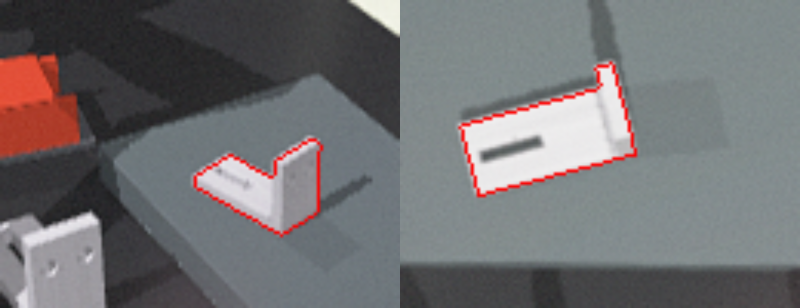

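```bash
cat > pl.py <<'E'
from h import *
from scipy.spatial.transform import Rotation as Ro
C=np.array([.5535,.023,.060]);YAW=1.82
def target(phi,a,xt,zt,lift=0,yaw=YAW):
    Rb=R_(yaw,np.radians(phi));a=np.radians(a)
    bx,by,bz=Rb.T
    z=-(np.cos(a)*bx+np.sin(a)*bz);x=np.cross(by,z)
    return C+bx*xt+bz*zt+[0,0,lift],np.column_stack([x,by,z])
def rows(p,R,pt,Rt,N,nd=3):
    w=Ro.from_matrix(R.T@Rt).as_rotvec()/N
    S=np.zeros((3,3));Rk=R.copy();E=Ro.from_rotvec(w).as_matrix()
    for k in range(N): S+=Rk;Rk=Rk@E
    t=np.linalg.solve(S,pt-p)
    dr=np.round(np.degrees(w)/8,nd);tr=np.round(t/.05,nd)
    # check
    q=p.copy();Rk=R.copy();E=Ro.from_rotvec(np.radians(dr*8)).as_matrix()
    for k in range(N): q=q+Rk@(tr*.05);Rk=Rk@E
    print(f'N={N} dr={dr.tolist()} travel={tr.tolist()} poserr mm',np.round((q-pt)*1e3,1),'rot deg',np.round(np.degrees(Ro.from_matrix(Rk.T@Rt).as_rotvec()),2))
    return q,Rk
E
python3 - <<'E'
from pl import *
s=sense();p,R=np.array(s['tool_pos']),np.array(s['tcp_rot'])
pt,Rt=target(90,70,.108,.002,.08);print(pt,Rt)
rows(p,R,pt,Rt,20)
E
```

```text
[0.55399326 0.02106178 0.248     ] [[ 0.08435322 -0.96910913 -0.23175856]
 [-0.33145484 -0.24663231  0.9106647 ]
 [-0.93969262  0.         -0.34202014]]
N=20 dr=[0.197, -0.406, 0.281] travel=[0.544, 0.141, -0.395] poserr mm [ 0.6 -0.2 -0.3] rot deg [0.03 0.03 0.03]
```

>>> jog_arm:
  series:
    - {"dr": [0.197,-0.406,0.281],"travel": [0.544,0.141,-0.395],"grip": 1}
    - {"dr": [0.197,-0.406,0.281],"travel": [0.544,0.141,-0.395],"grip": 1}
    - {"dr": [0.197,-0.406,0.281],"travel": [0.544,0.141,-0.395],"grip": 1}
    - {"dr": [0.197,-0.406,0.281],"travel": [0.544,0.141,-0.395],"grip": 1}
    - {"dr": [0.197,-0.406,0.281],"travel": [0.544,0.141,-0.395],"grip": 1}
    - {"dr": [0.197,-0.406,0.281],"travel": [0.544,0.141,-0.395],"grip": 1}
    - {"dr": [0.197,-0.406,0.281],"travel": [0.544,0.141,-0.395],"grip": 1}
    - {"dr": [0.197,-0.406,0.281],"travel": [0.544,0.141,-0.395],"grip": 1}
    - {"dr": [0.197,-0.406,0.281],"travel": [0.544,0.141,-0.395],"grip": 1}
    - {"dr": [0.197,-0.406,0.281],"travel": [0.544,0.141,-0.395],"grip": 1}

```text
time: 2.0
tool_pos: [0.4598, 0.328, 0.342]
tcp_rot: [[0.591, -0.757, -0.279], [-0.571, -0.637, 0.517], [-0.569, -0.146, -0.809]]
ft_force: [1.3, -0.4, -0.5]
gripper_width: 0.0856
```

```bash
python3 - <<'E'
from pl import *
s=sense();p,R=np.array(s['tool_pos']),np.array(s['tcp_rot']);print(s['q'])
pt,Rt=target(90,70,.108,.002,.08)
rows(p,R,pt,Rt,11)
E
```

```text
[ 0.53862913  0.25303052  0.18010182 -0.63020723 -1.48603452  0.25903734]
N=11 dr=[0.178, -0.367, 0.256] travel=[0.492, 0.127, -0.358] poserr mm [0.2 0.1 0.3] rot deg [-0.02 -0.01  0.01]
```

>>> jog_arm:
  series:
    - {"dr": [0.197,-0.406,0.281],"travel": [0.544,0.141,-0.395],"grip": 1}
    - {"dr": [0.197,-0.406,0.281],"travel": [0.544,0.141,-0.395],"grip": 1}
    - {"dr": [0.197,-0.406,0.281],"travel": [0.544,0.141,-0.395],"grip": 1}
    - {"dr": [0.197,-0.406,0.281],"travel": [0.544,0.141,-0.395],"grip": 1}
    - {"dr": [0.197,-0.406,0.281],"travel": [0.544,0.141,-0.395],"grip": 1}
    - {"dr": [0.197,-0.406,0.281],"travel": [0.544,0.141,-0.395],"grip": 1}
    - {"dr": [0.197,-0.406,0.281],"travel": [0.544,0.141,-0.395],"grip": 1}
    - {"dr": [0.197,-0.406,0.281],"travel": [0.544,0.141,-0.395],"grip": 1}
    - {"dr": [0.197,-0.406,0.281],"travel": [0.544,0.141,-0.395],"grip": 1}
    - {"dr": [0.197,-0.406,0.281],"travel": [0.544,0.141,-0.395],"grip": 1}
    - {"dr": [0,0,0],"travel": [0,0,0],"grip": 1}
    - {"dr": [0,0,0],"travel": [0,0,0],"grip": 1}

```text
time: 3.2
tool_pos: [0.5548, 0.0199, 0.2467]
tcp_rot: [[0.082, -0.969, -0.231], [-0.331, -0.246, 0.911], [-0.94, 0.002, -0.341]]
ft_force: [0.5, -1.0, 1.0]
gripper_width: 0.0856
```

```bash
python3 - <<'E'
from pl import *
s=sense();p,R=np.array(s['tool_pos']),np.array(s['tcp_rot']);print(s['q'],p)
pt,Rt=target(90,70,.108,.002,.08);print(pt-p,np.degrees(Ro.from_matrix(R.T@Rt).as_rotvec()))
pt,Rt=target(0,70,.106,.002,.08);print(pt)
rows(p,R,pt,Rt,20)
E
```

```text
[-0.26264391  0.60447813  0.24542951 -1.0405674  -1.88697841  0.53562458] [0.55476544 0.01992344 0.24667671]
[-0.00077218  0.00113834  0.00132329] [-0.03068713  0.07738049 -0.10730182]
[0.52735698 0.12572557 0.142     ]
N=20 dr=[0.0, 0.563, -0.001] travel=[-0.055, 0.001, 0.159] poserr mm [-0.6  0.2  0.2] rot deg [ 0.01 -0.    0.07]
```

>>> jog_arm:
  series:
    - {"dr": [0,0.563,0],"travel": [-0.055,0,0.159],"grip": 0.9}
    - {"dr": [0,0.563,0],"travel": [-0.055,0,0.159],"grip": 0.9}
    - {"dr": [0,0.563,0],"travel": [-0.055,0,0.159],"grip": 0.9}
    - {"dr": [0,0.563,0],"travel": [-0.055,0,0.159],"grip": 0.9}
    - {"dr": [0,0.563,0],"travel": [-0.055,0,0.159],"grip": 0.9}
    - {"dr": [0,0.563,0],"travel": [-0.055,0,0.159],"grip": 0.9}
    - {"dr": [0,0.563,0],"travel": [-0.055,0,0.159],"grip": 0.9}
    - {"dr": [0,0.563,0],"travel": [-0.055,0,0.159],"grip": 0.9}
    - {"dr": [0,0.563,0],"travel": [-0.055,0,0.159],"grip": 0.9}
    - {"dr": [0,0.563,0],"travel": [-0.055,0,0.159],"grip": 0.9}
    - {"dr": [0,0.563,0],"travel": [-0.055,0,0.159],"grip": 0.9}
    - {"dr": [0,0.563,0],"travel": [-0.055,0,0.159],"grip": 0.9}
    - {"dr": [0,0.563,0],"travel": [-0.055,0,0.159],"grip": 0.9}
    - {"dr": [0,0.563,0],"travel": [-0.055,0,0.159],"grip": 0.9}
    - {"dr": [0,0.563,0],"travel": [-0.055,0,0.159],"grip": 0.9}
    - {"dr": [0,0.563,0],"travel": [-0.055,0,0.159],"grip": 0.9}
    - {"dr": [0,0.563,0],"travel": [-0.055,0,0.159],"grip": 0.9}
    - {"dr": [0,0.563,0],"travel": [-0.055,0,0.159],"grip": 0.9}
    - {"dr": [0,0.563,0],"travel": [-0.055,0,0.159],"grip": 0.9}
    - {"dr": [0,0.563,0],"travel": [-0.055,0,0.159],"grip": 0.9}

```text
time: 5.2
tool_pos: [0.5277, 0.1296, 0.145]
tcp_rot: [[0.234, -0.968, 0.091], [-0.91, -0.251, -0.331], [0.343, -0.005, -0.939]]
ft_force: [0.1, 0.0, -0.9]
gripper_width: 0.0769
```

>>> jog_arm:
  series:
    - {"dr": [0,0,0],"travel": [0,0,0],"grip": 0.9}
    - {"dr": [0,0,0],"travel": [0,0,0],"grip": 0.9}

```text
time: 5.4
tool_pos: [0.5274, 0.1287, 0.1443]
tcp_rot: [[0.234, -0.968, 0.087], [-0.911, -0.25, -0.329], [0.341, -0.002, -0.94]]
ft_force: [-0.5, 0.4, 0.2]
gripper_width: 0.0769
```

```bash
python3 - <<'E'
from pl import *
ims=[get_image(c) for c in('side','top')]
cv2.imwrite('pics/g.png',np.vstack([cv2.resize(ims[0]['pixels'][100:300,150:400,::-1],(375,300)),cv2.resize(ims[1]['pixels'][100:300,150:400,::-1],(375,300))]))
s=sense();p,R=np.array(s['tool_pos']),np.array(s['tcp_rot']);print(s['q'],p,s['gripper_width'],s['ft_force'])
pt,Rt=target(0,70,.106,.002,.08);print(pt-p,np.degrees(Ro.from_matrix(R.T@Rt).as_rotvec()))
pt,Rt=target(0,70,.108,.010);print(pt)
rows(p,R,pt,Rt,10)
E
```

```text
[ 0.69456061  0.35613261 -0.45991261  0.39107227 -0.94394513 -0.70621398] [0.52800097 0.12794922 0.14461161] 0.07695414969264963 [ 0.7362859   0.18673956 -0.2716808 ]
[-0.000644   -0.00222365 -0.00261161] [-0.19819249  0.09709414 -0.00879473]
[0.52686371 0.12766379 0.07      ]
N=10 dr=[-0.002, 0.001, -0.0] travel=[-0.051, 0.003, 0.14] poserr mm [-0.2  0.1  0.1] rot deg [-0.04  0.02 -0.01]
```

View pics/g.png

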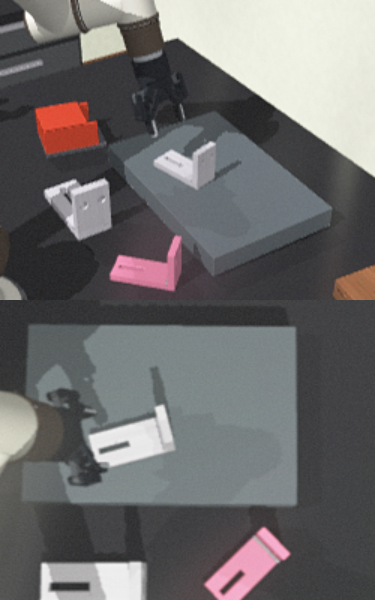

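>>> jog_arm:
  series:
    - {"dr": [0,0,0],"travel": [-0.051,0.003,0.14],"grip": 0.9}
    - {"dr": [0,0,0],"travel": [-0.051,0.003,0.14],"grip": 0.9}
    - {"dr": [0,0,0],"travel": [-0.051,0.003,0.14],"grip": 0.9}
    - {"dr": [0,0,0],"travel": [-0.051,0.003,0.14],"grip": 0.9}
    - {"dr": [0,0,0],"travel": [-0.051,0.003,0.14],"grip": 0.9}
    - {"dr": [0,0,0],"travel": [-0.051,0.003,0.14],"grip": 0.9}
    - {"dr": [0,0,0],"travel": [-0.051,0.003,0.14],"grip": 0.9}
    - {"dr": [0,0,0],"travel": [-0.051,0.003,0.14],"grip": 0.9}
    - {"dr": [0,0,0],"travel": [-0.051,0.003,0.14],"grip": 0.9}
    - {"dr": [0,0,0],"travel": [-0.051,0.003,0.14],"grip": 0.9}
    - {"dr": [0,0,0],"travel": [0,0,0],"grip": 0.85}
    - {"dr": [0,0,0],"travel": [0,0,0],"grip": 0.8}

```text
time: 6.7
tool_pos: [0.5261, 0.1266, 0.0685]
tcp_rot: [[0.232, -0.969, 0.085], [-0.91, -0.247, -0.332], [0.343, -0.0, -0.939]]
ft_force: [0.6, -0.2, -0.3]
gripper_width: 0.0684
```

```bash
python3 - <<'E'
from pl import *
ims=[get_image(c) for c in('side','top')]
cv2.imwrite('pics/g2.png',np.vstack([cv2.resize(ims[0]['pixels'][150:270,210:360,::-1],(500,400))[:300],cv2.resize(ims[1]['pixels'][140:240,180:305,::-1],(500,300))]))
s=sense();p,R=np.array(s['tool_pos']),np.array(s['tcp_rot']);print(s['q'],p,s['gripper_width'],s['ft_force'])
pt,Rt=target(0,70,.108,.010);print(pt-p,R.T@(pt-p),np.degrees(Ro.from_matrix(R.T@Rt).as_rotvec()))
pt,Rt=target(0,70,.108,.002)
rows(p,R,pt,Rt,4)
E
```

```text
[ 0.68617316  0.45177982 -0.56231579  0.46571288 -0.76471173 -0.80853856] [0.52632681 0.12684253 0.06894741] 0.06818441617259417 [ 0.08254939 -0.84358081  0.19463237]
[0.0005369  0.00082126 0.00105259] [-0.00026242 -0.0007244  -0.00121534] [-0.06744627 -0.03473009  0.02307319]
N=4 dr=[-0.002, -0.001, 0.001] travel=[-0.015, -0.004, 0.032] poserr mm [ 0.1 -0.  -0.1] rot deg [-0.   -0.   -0.01]
```

View pics/g2.png

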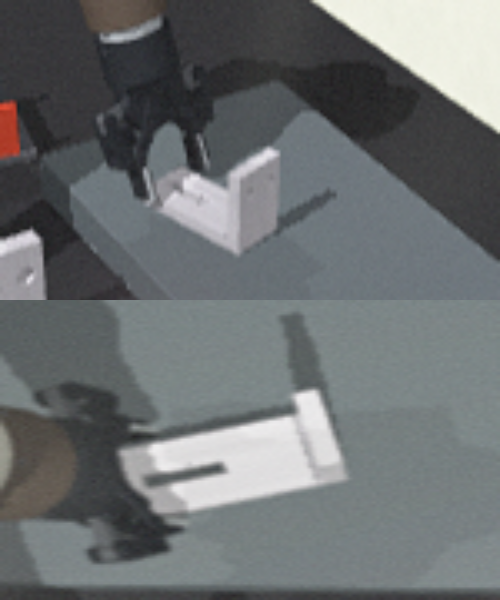

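```bash
python3 - <<'E'
from pl import *
s=sense();p,R=np.array(s['tool_pos']),np.array(s['tcp_rot'])
pt,Rt=target(0,70,.103,.0025)
rows(p,R,pt,Rt,5)
E
```

```text
N=5 dr=[-0.002, -0.001, 0.001] travel=[0.007, -0.003, 0.03] poserr mm [0.  0.1 0. ] rot deg [ 0.01  0.01 -0.02]
```

>>> jog_arm:
  series:
    - {"dr": [0,0,0],"travel": [0.007,-0.003,0.03],"grip": 0.8}
    - {"dr": [0,0,0],"travel": [0.007,-0.003,0.03],"grip": 0.8}
    - {"dr": [0,0,0],"travel": [0.007,-0.003,0.03],"grip": 0.8}
    - {"dr": [0,0,0],"travel": [0.007,-0.003,0.03],"grip": 0.8}
    - {"dr": [0,0,0],"travel": [0.007,-0.003,0.03],"grip": 0.8}
    - {"dr": [0,0,0],"travel": [0,0,0],"grip": 0.8}
  grip_force: 25

```text
time: 7.4
tool_pos: [0.5277, 0.1225, 0.062]
tcp_rot: [[0.232, -0.969, 0.085], [-0.91, -0.247, -0.332], [0.343, 0.0, -0.939]]
ft_force: [-0.1, 0.7, 0.1]
gripper_width: 0.0681
```

>>> jog_arm:
  series:
    - {"dr": [0,0,0],"travel": [0,0,0],"grip": 0.75}
    - {"dr": [0,0,0],"travel": [0,0,0],"grip": 0.72}
    - {"dr": [0,0,0],"travel": [0,0,0],"grip": 0.68}
    - {"dr": [0,0,0],"travel": [0,0,0],"grip": 0.64}
    - {"dr": [0,0,0],"travel": [0,0,0],"grip": 0.6}
    - {"dr": [0,0,0],"travel": [0,0,0],"grip": 0.6}
  grip_force: 25

```text
time: 8.0
tool_pos: [0.5282, 0.1231, 0.0626]
tcp_rot: [[0.232, -0.969, 0.086], [-0.91, -0.248, -0.332], [0.343, -0.001, -0.939]]
ft_force: [-0.7, 1.1, 3.6]
gripper_width: 0.0571
```

```bash
python3 - <<'E'
from pl import *
ims=[get_image(c) for c in('side','top')]
cv2.imwrite('pics/g3.png',np.vstack([cv2.resize(ims[0]['pixels'][150:270,210:360,::-1],(500,400))[:300],cv2.resize(ims[1]['pixels'][140:240,180:305,::-1],(500,300))]))
s=sense();p,R=np.array(s['tool_pos']),np.array(s['tcp_rot']);print(s['q'],p,s['gripper_width'],s['ft_force'],s['wrist_torque'])
Rb=R_(YAW);print('TCP in bracket',Rb.T@(p-C))
E
```

```text
[ 0.67686863  0.46078255 -0.57110657  0.47806406 -0.74629934 -0.81413536] [0.52822573 0.12313268 0.06260289] 0.05705811118121224 [-0.33898563  1.88684281  3.65336754] [ 0.6659204   0.14702346 -0.02894779]
TCP in bracket [ 0.10327295 -0.00020243  0.00260289]
```

View pics/g3.png

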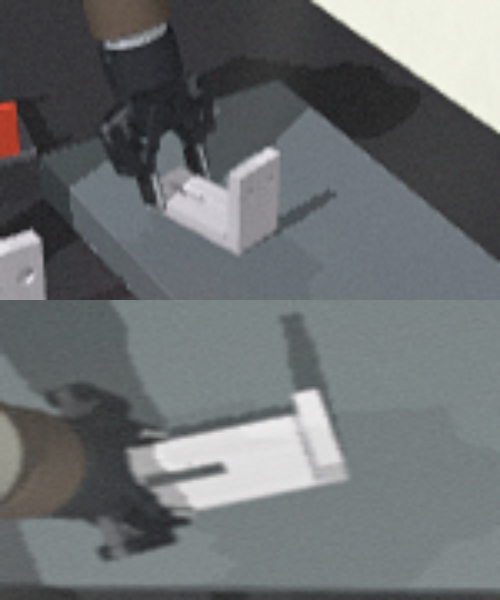

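```bash
python3 - <<'E'
from pl import *
def T(phi): return target(phi,70,.1033,.0026)
for n,k in((1.5,1),):
    p0,R0=T(0);p1,R1=T(n);print(R0.T@(p1-p0)/.05,np.degrees(Ro.from_matrix(R0.T@R1).as_rotvec())/8)
E
```

```text
[ 2.04352754e-02  2.17159453e-17 -5.00956156e-02] [-1.47515793e-17 -1.87500000e-01 -8.41087426e-17]
```

>>> jog_arm:
  series:
    - {"dr": [0,-0.1875,0],"travel": [0.0204,0,-0.05],"grip": 0.6}
    - {"dr": [0,-0.1875,0],"travel": [0.0204,0,-0.05],"grip": 0.6}
    - {"dr": [0,-0.1875,0],"travel": [0.0204,0,-0.05],"grip": 0.6}
    - {"dr": [0,-0.1875,0],"travel": [0.0204,0,-0.05],"grip": 0.6}
    - {"dr": [0,-0.1875,0],"travel": [0.0204,0,-0.05],"grip": 0.6}
    - {"dr": [0,-0.1875,0],"travel": [0.0204,0,-0.05],"grip": 0.6}
    - {"dr": [0,-0.1875,0],"travel": [0.0204,0,-0.05],"grip": 0.6}
    - {"dr": [0,-0.1875,0],"travel": [0.0204,0,-0.05],"grip": 0.6}
    - {"dr": [0,-0.1875,0],"travel": [0.0204,0,-0.05],"grip": 0.6}
    - {"dr": [0,-0.1875,0],"travel": [0.0204,0,-0.05],"grip": 0.6}
    - {"dr": [0,-0.1875,0],"travel": [0.0204,0,-0.05],"grip": 0.6}
    - {"dr": [0,-0.1875,0],"travel": [0.0204,0,-0.05],"grip": 0.6}
    - {"dr": [0,-0.1875,0],"travel": [0.0204,0,-0.05],"grip": 0.6}
    - {"dr": [0,-0.1875,0],"travel": [0.0204,0,-0.05],"grip": 0.6}
    - {"dr": [0,-0.1875,0],"travel": [0.0204,0,-0.05],"grip": 0.6}
    - {"dr": [0,-0.1875,0],"travel": [0.0204,0,-0.05],"grip": 0.6}

```text
time: 9.7
tool_pos: [0.5304, 0.1137, 0.1038]
tcp_rot: [[0.247, -0.969, -0.017], [-0.966, -0.248, 0.069], [-0.071, -0.001, -0.997]]
ft_force: [-0.1, 2.0, -0.1]
gripper_width: 0.0572
```

```bash
cat > chk.py <<'E'
from pl import *
import sys
n=sys.argv[1];phi=float(sys.argv[2])
ims=[get_image(c) for c in('side','top')]
s=sense();p,R=np.array(s['tool_pos']),np.array(s['tcp_rot']);print(s['time'],p,s['gripper_width'],s['ft_force'],s['wrist_torque'])
pt,Rt=target(phi,70,.1033,.0026);print('cmd-meas mm',1e3*(pt-p),np.degrees(Ro.from_matrix(R.T@Rt).as_rotvec()))
out=[]
for im in ims:
    a=im['pixels'][:,:,::-1].copy();s=sil(im,C,R_(YAW,np.radians(phi)))
    a=cv2.resize(a,None,fx=4,fy=4,interpolation=cv2.INTER_CUBIC)
    S=cv2.resize(s,None,fx=4,fy=4)
    cs,_=cv2.findContours((S>.5).astype(np.uint8),0,1);cv2.drawContours(a,cs,-1,(0,0,255),1)
    u,v=(proj(im,[C])[0]*4).astype(int);out.append(a[v-300:v+200,u-220:u+180])
cv2.imwrite(f'pics/{n}.png',np.hstack(out))
E
python3 chk.py t24 24
```

```text
9.8 [0.53066618 0.11315918 0.10399535] 0.05694341809354474 [-0.95319135  3.15328338  0.61946814] [ 0.64527506 -0.14580307  0.06437616]
cmd-meas mm [-0.17987184  0.27006569  0.39575932] [-0.07854135  0.01921463 -0.04678367]
```

View pics/t24.png

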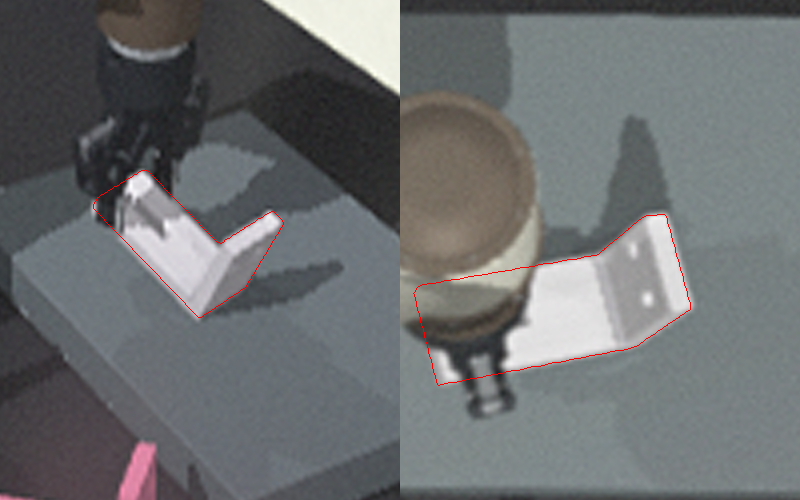

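>>> jog_arm:
  series:
    - {"dr": [0,-0.1875,0],"travel": [0.0204,0,-0.05],"grip": 0.6}
    - {"dr": [0,-0.1875,0],"travel": [0.0204,0,-0.05],"grip": 0.6}
    - {"dr": [0,-0.1875,0],"travel": [0.0204,0,-0.05],"grip": 0.6}
    - {"dr": [0,-0.1875,0],"travel": [0.0204,0,-0.05],"grip": 0.6}
    - {"dr": [0,-0.1875,0],"travel": [0.0204,0,-0.05],"grip": 0.6}
    - {"dr": [0,-0.1875,0],"travel": [0.0204,0,-0.05],"grip": 0.6}
    - {"dr": [0,-0.1875,0],"travel": [0.0204,0,-0.05],"grip": 0.6}
    - {"dr": [0,-0.1875,0],"travel": [0.0204,0,-0.05],"grip": 0.6}
    - {"dr": [0,-0.1875,0],"travel": [0.0204,0,-0.05],"grip": 0.6}
    - {"dr": [0,-0.1875,0],"travel": [0.0204,0,-0.05],"grip": 0.6}
    - {"dr": [0,-0.1875,0],"travel": [0.0204,0,-0.05],"grip": 0.6}
    - {"dr": [0,-0.1875,0],"travel": [0.0204,0,-0.05],"grip": 0.6}
    - {"dr": [0,-0.1875,0],"travel": [0.0204,0,-0.05],"grip": 0.6}
    - {"dr": [0,-0.1875,0],"travel": [0.0204,0,-0.05],"grip": 0.6}
    - {"dr": [0,-0.1875,0],"travel": [0.0204,0,-0.05],"grip": 0.6}
    - {"dr": [0,-0.1875,0],"travel": [0.0204,0,-0.05],"grip": 0.6}
    - {"dr": [0,-0.1875,0],"travel": [0.0204,0,-0.05],"grip": 0.6}
    - {"dr": [0,-0.1875,0],"travel": [0.0204,0,-0.05],"grip": 0.6}
    - {"dr": [0,-0.1875,0],"travel": [0.0204,0,-0.05],"grip": 0.6}
    - {"dr": [0,-0.1875,0],"travel": [0.0204,0,-0.05],"grip": 0.6}

```text
time: 11.8
tool_pos: [0.5389, 0.0795, 0.1449]
tcp_rot: [[0.205, -0.969, -0.138], [-0.802, -0.247, 0.543], [-0.561, -0.0, -0.828]]
ft_force: [0.6, 1.9, 2.4]
gripper_width: 0.0571
```

```bash
python3 chk.py t54 54
```

```text
11.9 [0.53902589 0.07927182 0.14496665] 0.05706510891488543 [0.61210205 1.91820456 4.29024158] [ 0.24674991 -0.273786   -0.09532598]
cmd-meas mm [0.01781463 0.53228747 0.13305056] [-0.01394533  0.10650887 -0.01280918]
```

View pics/t54.png

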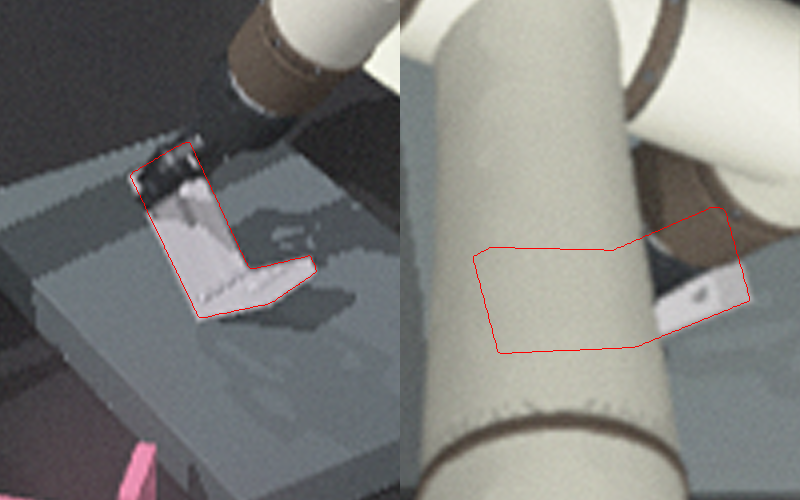

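>>> jog_arm:
  series:
    - {"dr": [0,-0.1875,0],"travel": [0.0204,0,-0.05],"grip": 0.6}
    - {"dr": [0,-0.1875,0],"travel": [0.0204,0,-0.05],"grip": 0.6}
    - {"dr": [0,-0.1875,0],"travel": [0.0204,0,-0.05],"grip": 0.6}
    - {"dr": [0,-0.1875,0],"travel": [0.0204,0,-0.05],"grip": 0.6}
    - {"dr": [0,-0.1875,0],"travel": [0.0204,0,-0.05],"grip": 0.6}
    - {"dr": [0,-0.1875,0],"travel": [0.0204,0,-0.05],"grip": 0.6}
    - {"dr": [0,-0.1875,0],"travel": [0.0204,0,-0.05],"grip": 0.6}
    - {"dr": [0,-0.1875,0],"travel": [0.0204,0,-0.05],"grip": 0.6}
    - {"dr": [0,-0.1875,0],"travel": [0.0204,0,-0.05],"grip": 0.6}
    - {"dr": [0,-0.1875,0],"travel": [0.0204,0,-0.05],"grip": 0.6}
    - {"dr": [0,-0.1875,0],"travel": [0.0204,0,-0.05],"grip": 0.6}
    - {"dr": [0,-0.1875,0],"travel": [0.0204,0,-0.05],"grip": 0.6}
    - {"dr": [0,-0.1875,0],"travel": [0.0204,0,-0.05],"grip": 0.6}
    - {"dr": [0,-0.1875,0],"travel": [0.0204,0,-0.05],"grip": 0.6}
    - {"dr": [0,-0.1875,0],"travel": [0.0204,0,-0.05],"grip": 0.6}
    - {"dr": [0,-0.1875,0],"travel": [0.0204,0,-0.05],"grip": 0.6}
    - {"dr": [0,-0.1875,0],"travel": [0.0204,0,-0.05],"grip": 0.6}
    - {"dr": [0,-0.1875,0],"travel": [0.0204,0,-0.05],"grip": 0.6}

```text
time: 13.7
tool_pos: [0.5499, 0.0354, 0.1624]
tcp_rot: [[0.12, -0.969, -0.216], [-0.468, -0.247, 0.849], [-0.876, -0.001, -0.483]]
ft_force: [1.2, 0.2, 5.3]
gripper_width: 0.0572
```

```bash
python3 chk.py t81 81
```

```text
13.8 [0.55006831 0.03507948 0.16240609] 0.057370813359016615 [0.44328204 1.48692862 6.62805024] [ 0.08426781 -0.1320953  -0.21954921]
cmd-meas mm [0.07954455 1.09235052 0.02884126] [-0.01527408  0.16914198  0.03300832]
```

View pics/t81.png

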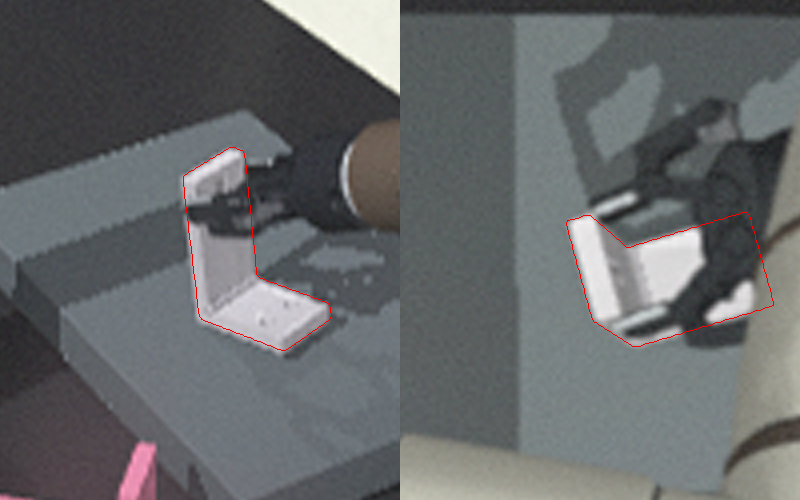

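>>> jog_arm:
  series:
    - {"dr": [0,-0.094,0],"travel": [0.0102,0,-0.025],"grip": 0.6}
    - {"dr": [0,-0.094,0],"travel": [0.0102,0,-0.025],"grip": 0.6}
    - {"dr": [0,-0.094,0],"travel": [0.0102,0,-0.025],"grip": 0.6}
    - {"dr": [0,-0.094,0],"travel": [0.0102,0,-0.025],"grip": 0.6}
    - {"dr": [0,-0.094,0],"travel": [0.0102,0,-0.025],"grip": 0.6}
    - {"dr": [0,-0.094,0],"travel": [0.0102,0,-0.025],"grip": 0.6}
    - {"dr": [0,-0.094,0],"travel": [0.0102,0,-0.025],"grip": 0.6}
    - {"dr": [0,-0.094,0],"travel": [0.0102,0,-0.025],"grip": 0.6}
    - {"dr": [0,-0.094,0],"travel": [0.0102,0,-0.025],"grip": 0.6}
    - {"dr": [0,-0.094,0],"travel": [0.0102,0,-0.025],"grip": 0.6}
    - {"dr": [0,-0.094,0],"travel": [0.0102,0,-0.025],"grip": 0.6}

```text
time: 14.9
tool_pos: [0.5536, 0.021, 0.1633]
tcp_rot: [[0.088, -0.969, -0.231], [-0.341, -0.247, 0.907], [-0.936, -0.001, -0.352]]
ft_force: [1.4, 0.9, 6.4]
gripper_width: 0.057
```

```bash
python3 chk.py t89 89.25
```

```text
15.0 [0.55366496 0.02101711 0.16331167] 0.05695333212722284 [ 0.9665959  -0.27137938  6.93878869] [ 0.05738418 -0.08339798 -0.44656683]
cmd-meas mm [0.14273977 0.77381175 0.01351556] [-0.0048442   0.16084621  0.05299377]
```

View pics/t89.png

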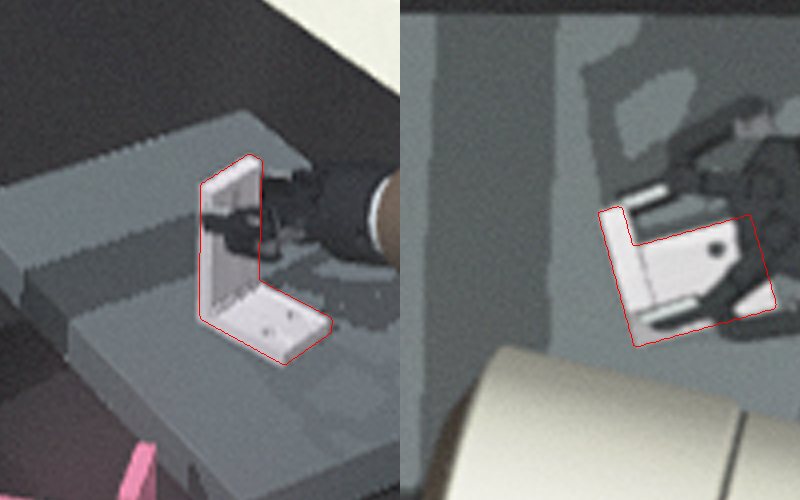

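>>> jog_arm:
  series:
    - {"dr": [0,-0.06,0],"travel": [0.0065,0,-0.016],"grip": 0.6}
    - {"dr": [0,-0.06,0],"travel": [0.0065,0,-0.016],"grip": 0.6}
    - {"dr": [0,0,0],"travel": [0,0,0],"grip": 0.6}
    - {"dr": [0,0,0],"travel": [0,0,0],"grip": 0.6}

```text
time: 15.4
tool_pos: [0.5537, 0.0208, 0.1635]
tcp_rot: [[0.084, -0.969, -0.233], [-0.324, -0.248, 0.913], [-0.942, -0.001, -0.335]]
ft_force: [0.7, 5.0, 6.2]
gripper_width: 0.057
```

```bash
python3 chk.py t90 90
```

```text
15.5 [0.55373213 0.02082474 0.16347597] 0.05687256994033954 [0.25933803 4.88205223 6.97231984] [ 0.22015929  0.00383932 -0.60546333]
cmd-meas mm [ 0.40911484 -0.34442481 -0.17597072] [0.04503636 0.43956175 0.05911801]
```

View pics/t90.png

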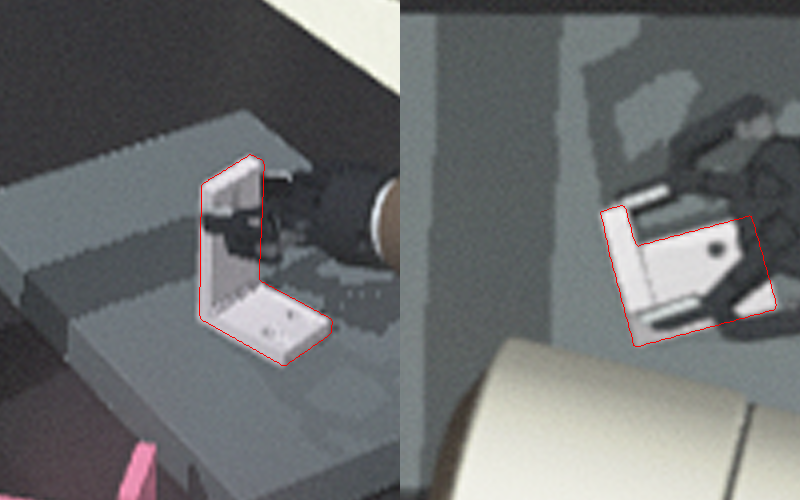

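>>> jog_arm:
  series:
    - {"dr": [0,0,0],"travel": [0,0,0],"grip": 0.67}
    - {"dr": [0,0,0],"travel": [0,0,0],"grip": 0.7}
    - {"dr": [0,0,0],"travel": [0,0,0],"grip": 0.74}
    - {"dr": [0,0,0],"travel": [0,0,0],"grip": 0.78}
    - {"dr": [0,0,0],"travel": [0,0,0],"grip": 0.82}
    - {"dr": [0,0,0],"travel": [0,0,0],"grip": 0.86}
    - {"dr": [0,0,0],"travel": [0,0,0],"grip": 0.86}

```text
time: 16.2
tool_pos: [0.554, 0.0199, 0.1626]
tcp_rot: [[0.084, -0.969, -0.233], [-0.329, -0.247, 0.912], [-0.941, -0.0, -0.339]]
ft_force: [-0.3, -0.0, 0.1]
gripper_width: 0.0736
```

```bash
python3 chk.py t91 90
```

```text
16.3 [0.55401813 0.01999184 0.16265915] 0.07338068915787738 [ 0.09393662 -0.25805817  0.37804693] [-1.79013489 -0.44362504  0.0041023 ]
cmd-meas mm [0.12311178 0.4884763  0.64084684] [0.02951612 0.18032513 0.02718592]
```

View pics/t91.png

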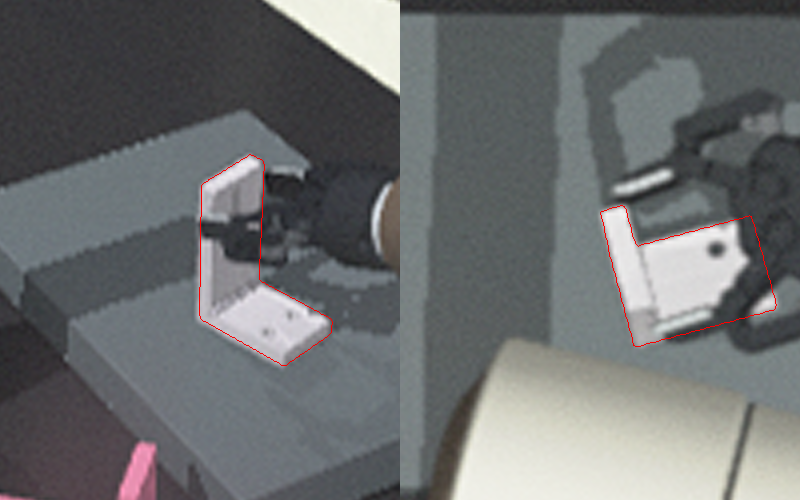

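Released cleanly and the bracket stands. Now I back straight out along the fingers, slowly at first.

>>> jog_arm:
  series:
    - {"dr": [0,0,0],"travel": [0,0,-0.1],"grip": 0.88}
    - {"dr": [0,0,0],"travel": [0,0,-0.1],"grip": 0.88}
    - {"dr": [0,0,0],"travel": [0,0,-0.1],"grip": 0.88}
    - {"dr": [0,0,0],"travel": [0,0,-0.2],"grip": 0.88}
    - {"dr": [0,0,0],"travel": [0,0,-0.2],"grip": 0.88}
    - {"dr": [0,0,0],"travel": [0,0,-0.3],"grip": 0.88}
    - {"dr": [0,0,0],"travel": [0,0,-0.3],"grip": 0.88}
    - {"dr": [0,0,0],"travel": [0,0,-0.3],"grip": 0.88}
    - {"dr": [0,0,0],"travel": [0,0,-0.3],"grip": 0.88}
    - {"dr": [0,0,0],"travel": [0,0,-0.3],"grip": 0.88}
    - {"dr": [0,0,0],"travel": [0,0,0],"grip": 0.88}
    - {"dr": [0,0,0],"travel": [0,0,0],"grip": 0.88}

```text
time: 17.5
tool_pos: [0.5797, -0.0805, 0.1999]
tcp_rot: [[0.084, -0.969, -0.232], [-0.328, -0.246, 0.912], [-0.941, -0.0, -0.339]]
ft_force: [0.0, 0.4, 0.1]
gripper_width: 0.0753
```

```bash
python3 chk.py t92 90; python3 - <<'E'
from h import *
for c in('side','top'):
    im=get_image(c);cv2.imwrite(f'pics/{c}9.png',im['pixels'][:,:,::-1].copy())
    for t in('gauge_case','ring_gauge','foot_switch'):
        print(c,t,[(np.round(d['position']).tolist(),round(d['confidence'],2)) for d in look_for(c,t)][:1])
E
```

```text
17.6 [ 0.57940354 -0.0797603   0.19979713] 0.07523556962773359 [-0.56313803  0.22379274  0.44600138] [-1.76529452 -0.48844363 -0.01288125]
cmd-meas mm [-25.26229509 100.24061862 -36.49713166] [0.05649171 0.23487056 0.00371459]
side gauge_case [([402.0, 304.0], 0.81)]
side ring_gauge [([346.0, 335.0], 0.78)]
side foot_switch [([202.0, 188.0], 0.58)]
top gauge_case [([451.0, 153.0], 0.55)]
top ring_gauge [([443.0, 231.0], 0.98)]
top foot_switch [([108.0, 247.0], 0.78)]
```

View pics/t92.png

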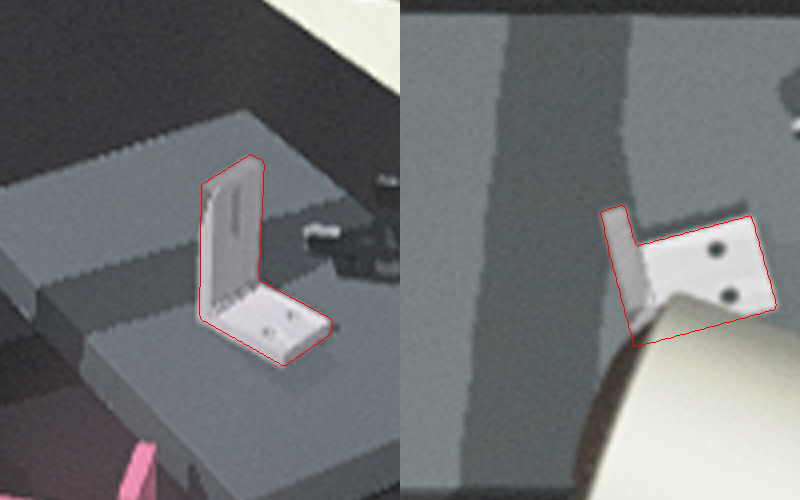

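View pics/side9.png

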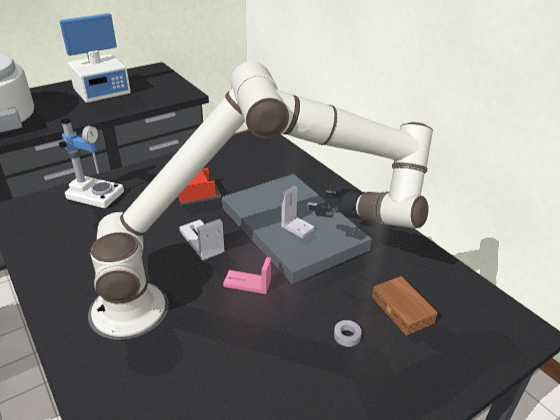

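```bash
python3 -c "
from plant import *
print(job_done(),sense()['time'])"
```

```text
the job is handed in; nothing more can be done
the job is handed in; nothing more can be done
```

The light bracket on the plate now stands on its short leg with the long leg upright, and the gripper has let go and backed clear. I handed the job in about 18 s in. The larger bracket and the pink one were left alone.

I gripped the long leg near its end across its width at 25 N. I turned it a quarter turn about its corner edge in small steps, held past the balance point until it seated on the plate, then opened slowly and backed out along the fingers.

**Last checks**
- **Position:** after release, the outline expected at 90° with the corner where it started matched both pictures to about a pixel. In the top view the arm hid part of the short leg.
- **Forces:** the wrist force readings stayed at about 9 N or less while I tipped, and fell to about zero on release.
- **Bystanders:** in the side view the gauge case and ring gauge were where they began. The foot switch was found 7 pixels over, partly behind the arm.
- **Disagreements:** in the top view the gauge case was found 12 pixels and the ring gauge 8 pixels from where they started. I did not look at that picture. I put the shifts down to the arm hiding part of things, since nothing was touched and the side view agrees for both.
- **Plate height:** my fit from the pictures put the plate top at 57 mm against the stated 60 mm. I used 60 mm, and the contact during tipping fitted it.

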